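# Stack the upper paint tray onto the lower one

## Robot

A 6-joint arm with a two-finger parallel gripper is mounted at the origin on a cart in front of the work surface, level with it; the furniture and walls round the work are solid. World frame = base frame: x ahead of the robot, y to its left, z up, the work surface at z = 0. Lengths are in m, angles in rad, forces in N, time in s.
With the tool pointing down it reaches from about 0.375 to 0.925 m from the base axis. Payload 5.7 kg.
Tool frame: the origin (TCP) lies on the centre line of the jaws, within the pads' length; the fingertips stand 8 mm ahead of it and the grasp point (between the pads) lies 11 mm behind it; z points along the fingers, y is the direction in which the jaws open and shut (so a half turn about z gives the same grasp; the last joint's range is limited). The gripper opens to 88 mm and grips with 3 to 60 N. Pads are 20 mm wide; open, the fingers measure 115 mm over their backs; the gripper's body (75 mm by 178 mm) begins 61 mm behind the grasp point.
Start: joints at [-1.285, 0.359, 1.51, -0, 1.272, -0.115], TCP at [0.234, -0.552, 0.231] pointing down, gripper open.
Joint ranges: [-2.97, 2.97], [-1.01, 2.36], [0.21, 2.38], [-0.96, 4.11], [0.2, 2.71], [-2.98, 2.98]. Speed limits (rad/s): [2.39, 2.39, 3.14, 3.14, 3.14, 3.14].

## Interface

Orientations are given as a unit quaternion [w, x, y, z].
In Python, from bench import * gives the robot as it stands.
- The arm moves only by the tool arm_command, never from a script. Its argument "rows" is a list of rows, each a list of 6 numbers: the shift along the tool's x, y, z in mm, then the turn, a rotation vector about the tool's x, y, z in rad. In form: [[tx, ty, tz, ax, ay, az], ...]. A call has exactly 10 rows; each row shifts and turns the commanded pose from where the row before left it, along the tool's axes as they then stand; what a row does not reach is not made up. A row lasts 1/10 s, in which the tool goes at most 50 mm and 8.59 degrees, less where a joint would pass 70% of its speed; a pose out of reach is approached as far as the arm can. A call is refused whole if a number of a shift passes 50 or a number of a turn 0.15, either way. A call with a gripper value outside its range is refused whole. "jaw" is the closure, from 0 (fully open) to 1 (shut), set as the call begins (left out, the last holds). The fingers move at their own pace and stop on an object; the grip force is fixed at half the most. Time passes only in rows, so rows that do not move let the fingers close, or fill a call up. It gives the time, the measured TCP pose, the force and the opening at its end, in the units of the state.
- get_obs(): the state, without advancing time (a new reading comes with each control period).
- camera(name): name is "side" or "top" or "wrist"; returns a dict with "image" (384x512x3 uint8, blue, green, red), "fx", "fy", "cx", "cy" (pixels), "xyz" and "orientation" of the camera in the world. Camera axes: x right, y down, z forward; pixel columns grow to the right and rows downward; lengths in m; the calibration is good to about 2 mm. A picture is of the moment at which its call begins. There is no depth.
- finish_job(): hands the job in, once; it reports no verdict.
The state is a dict: "t": time; "joints": joint angles; "dq": joint speeds; "effort": joint torques, N m; "position": TCP position; "eef_rot": TCP orientation; "contact_force": force on the tool from outside, world axes, zero at the start; "moment": the same for the moment, N m; "width": opening from 0.0 (shut) to 1.0 (fully open).
Only numpy, scipy, OpenCV 4.12 (cv2) and the standard library are available. Lean on these libraries where they do the work, as an engineer would, in place of code of your own. Each camera call takes 0.05 s, during which the arm holds its last target.

## Task

Put the loose paint tube into the lower tray, then lift the upper tray by its handle and stack it on the lower one with all four corner lugs dropped fully home in the sockets, so that it sits flush and level, and let go. The lower tray lies loosely somewhere inside its stand, so feel for the sockets gently, without leaning hard on the trays, and leave the bottle, glue stick and tape roll where they stand.

Things in the scene. Friction and masses are not known exactly. Their poses are not given: they have to be found in the camera images.
- base: Grey shallow stand fixed to the table, 232 x 182 mm, rim 16 mm high. Origin: centre of its underside, on the table; x long axis, y short axis, z up. In it, square to it, lies the white lower tray, whose place is NOT measured: its centre lies within +-10 mm of the stand's centre along x and along y. It shifts only when pushed sideways with over 25 N. A bump or press over 70 N is too rough.
- stack_mid (a point): Point over the stand's centre, 51 mm up, level with the top of the lower tray (open box, 200 x 150 mm outside, inner floor 10 mm above the table). In each inside corner is a solid block 40 x 40 mm, flat top at 51 mm, with a square blind socket 17 x 17 mm, 16 mm deep, 1 mm chamfer. Sockets lie +-80 mm (x) and +-55 mm (y) from the lower tray's own centre.
- tray_grip (a point): Centre of the upper tray's carrying handle: a bar 112 mm long (x), 14 mm wide (y), 16 mm high, on posts 50 mm either side of the middle; 56 mm free below the bar. It is on the tray's centre line, 105 mm above the lug tips. Its height over the table: 105 mm at the start, 156 mm when the lugs rest on the lower tray's blocks, 144 mm when fully home.
- upper_tray: Loose white upper tray, 0.28 to 0.56 kg, 200 (x) x 150 (y) mm, rim 47 mm high, centre of mass near its middle. It stands on four round corner lugs 14 mm across, 12 mm long, feet chamfered 1 mm, at +-80 mm (x) and +-55 mm (y); either way round fits the sockets. Home means its flat underside touches the lower tray. Origin: centre, level with the lug tips.
- tube_mid (a point): Middle of the ochre paint tube lying on the table, half-way up; long axis y 82 mm, 25 mm wide (x), 18 mm high, 40 g, cap at -y.
- tube: The same tube; origin in the middle of its underside, axes as tube_mid.
- ink: Bystander: dark ink bottle, 45 x 45 x 70 mm, origin at the centre of its underside.
- glue: Bystander: standing glue stick, 27 mm across, 92 mm high, origin at the centre of its underside.
- tape: Bystander: roll of tape lying flat, 90 mm across, 48 mm high, origin at the centre of its underside.

How it is judged:
On the way, in this order (a step that is already met when the one before it is completed fails the run):
1. the tube lies in the lower tray, let go (x of tube_mid in the frame of base between -0.098 and 0.098 m and y of tube_mid in the frame of base between -0.073 and 0.073 m and z of tube_mid in the frame of base below 0.03 m and linear speed of tube below 0.02 m/s and contact force between the fingers and tube below 0.05 N), for 0.2 s.
2. the upper tray is stacked, its four lugs fully home in the sockets (horizontal distance between tray_grip and base below 0.018 m and z of tray_grip in the frame of base below 0.1475 m and angle between tray_grip's own z axis and vertical below 0.035 rad and angle between the x axis of tray_grip and the x axis of base, either way round below 0.06 rad), for 0.2 s.
At the end, for the whole second after the job is handed in: The tube is at rest in the lower tray, its middle inside the walls and at most 30 mm above the table; the upper tray is level (2 degrees), square to the stand (3.4 degrees), within 18 mm of its centre, its handle at most 147.5 mm above the table (lugs home within 3.5 mm) (all of step 2 and x of tube_mid in the frame of base between -0.098 and 0.098 m and y of tube_mid in the frame of base between -0.073 and 0.073 m and z of tube_mid in the frame of base below 0.03 m and linear speed of tube below 0.02 m/s); the robot touches nothing.
It fails at once if the stand and the tray in it are pressed with more than 70 N (contact force between base and anything else above 70 N).
It fails at once if the ink bottle is moved more than 20 mm (distance of ink from where it was at the start of the episode above 0.02 m).
It fails at once if the glue stick is moved more than 20 mm (distance of glue from where it was at the start of the episode above 0.02 m).
It fails at once if the tape roll is moved more than 20 mm (distance of tape from where it was at the start of the episode above 0.02 m).
It also fails if it takes over 72 s, if anything falls off the work surface, if the arm or the gripper's body presses on something with over 40 N, if the wrist force passes 120 N, or if a joint passes its speed limit or range.

## Working session

There is one attempt and no reset: what is moved stays moved. The work goes in short steps, Python scripts to look and compute and a tool call to move; the robot and the scene stay as the last step left them, time stands still between calls to the robot, and variables do not carry over. Pictures are saved under pics/ and viewed, and the job is handed in when it is done.

Besides the shell and the picture viewer there is one more tool, called after "Call:" by a JSON object that holds its "method" and its "body", one argument or row to a line. arm_command: Moves the arm, as the interface text tells. Its arguments: {"type":"object","properties":{"rows":{"type":"array"},"jaw":{"type":"number"}},"required":["rows"]}

```bash
mkdir -p pics; ls; python3 - <<'E'
from bench import *
import cv2
o=get_obs();print({k:(v if not hasattr(v,'round') else v) for k,v in o.items()})
for n in("top","side","wrist"):
    c=camera(n);cv2.imwrite(f"pics/{n}0.png",c["image"]);print(n,c["fx"],c["fy"],c["cx"],c["cy"],c["xyz"],c["orientation"])
E
```

```text
pics
{'t': 0.0, 'joints': array([-1.28509753e+00,  3.59514593e-01,  1.51141963e+00, -1.01634467e-05,
        1.27251168e+00, -1.15102746e-01]), 'dq': array([ 0.00251522, -0.00081289, -0.00071082, -0.00051003,  0.00127496,
       -0.00134351]), 'effort': array([-2.50151461e-03, -5.15382171e+01, -2.70725530e+01,  6.73203589e-02,
        3.52711673e-02, -1.72055288e-04]), 'position': array([ 0.23388976, -0.55179988,  0.22980875]), 'eef_rot': array([-9.22841904e-04,  9.79986159e-01,  1.99063479e-01, -8.37817140e-05]), 'contact_force': array([ 1.26503379,  0.25472424, -0.11210221]), 'moment': array([ 0.02927823,  0.01518853, -0.02007192]), 'width': 1.0021986459614791}
top 418.39902297919735 418.39902297919735 258.8141855755175 192.96916386854346 [0.41110326 0.08892988 1.27589292] [-0.05557225  0.70900967 -0.70008008  0.06406936]
side 374.17508154813856 374.17508154813856 259.8949903957536 194.06329977024808 [ 0.50030405 -0.62221343  0.55753223] [-0.47134285  0.87638039 -0.09215942  0.03605507]
wrist 298.32680091981234 298.32680091981234 258.63064891435835 187.60207462535712 [ 0.29566492 -0.52731043  0.38340258] [ 0.1013045   0.82760373 -0.54793955 -0.0676144 ]
```

View pics/top0.png

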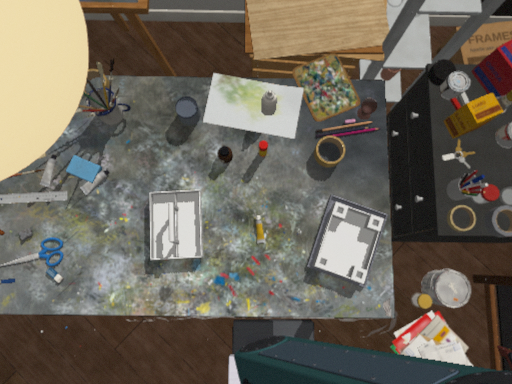

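View pics/side0.png

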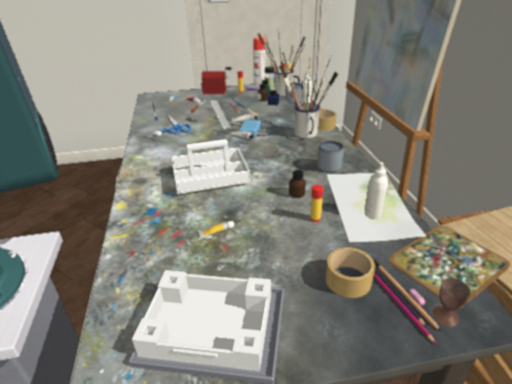

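View pics/wrist0.png

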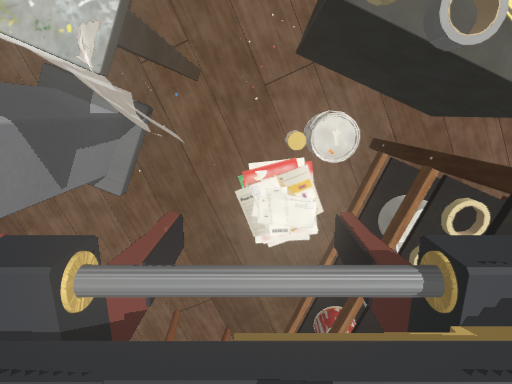

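The top view shows the upper tray around (176,226), the tube at (260,230), and the stand around (346,241). The ink bottle is near (226,154), the glue near (263,148) and the tape at (330,150). I'll take enlarged crops next.

```bash
cat > h.py <<'E'
from bench import *
import cv2,numpy as np
from scipy.spatial.transform import Rotation as R
def q2R(q): return R.from_quat([q[1],q[2],q[3],q[0]])
def back(c,uv,z):
    out=[]
    for u,v in np.atleast_2d(uv):
        d=q2R(c["orientation"]).apply([(u-c["cx"])/c["fx"],(v-c["cy"])/c["fy"],1.0])
        p=np.array(c["xyz"]); out.append(p+d*(z-p[2])/d[2])
    return np.array(out)
def proj(c,P):
    p=q2R(c["orientation"]).inv().apply(np.atleast_2d(P)-np.array(c["xyz"]))
    return np.c_[p[:,0]/p[:,2]*c["fx"]+c["cx"],p[:,1]/p[:,2]*c["fy"]+c["cy"]]
def crop(im,x0,y0,w,h,s,fn):
    cv2.imwrite(fn,cv2.resize(im[y0:y0+h,x0:x0+w],None,fx=s,fy=s,interpolation=cv2.INTER_CUBIC))
E
cat > cams.py <<'E'
T=dict(fx=418.39902297919735,fy=418.39902297919735,cx=258.8141855755175,cy=192.96916386854346,xyz=[0.41110326,0.08892988,1.27589292],orientation=[-0.05557225,0.70900967,-0.70008008,0.06406936])
S=dict(fx=374.17508154813856,fy=374.17508154813856,cx=259.8949903957536,cy=194.06329977024808,xyz=[0.50030405,-0.62221343,0.55753223],orientation=[-0.47134285,0.87638039,-0.09215942,0.03605507])
E
python3 - <<'E'
from h import *
im=cv2.imread("pics/top0.png")
crop(im,300,190,95,100,6,"pics/c_stand.png")
crop(im,140,180,130,90,6,"pics/c_tray.png")
im=cv2.imread("pics/side0.png")
crop(im,125,260,165,120,4.8,"pics/c_sstand.png")
crop(im,165,130,90,110,5,"pics/c_stray.png")
E
```

```text
(no output)
```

View pics/c_stand.png

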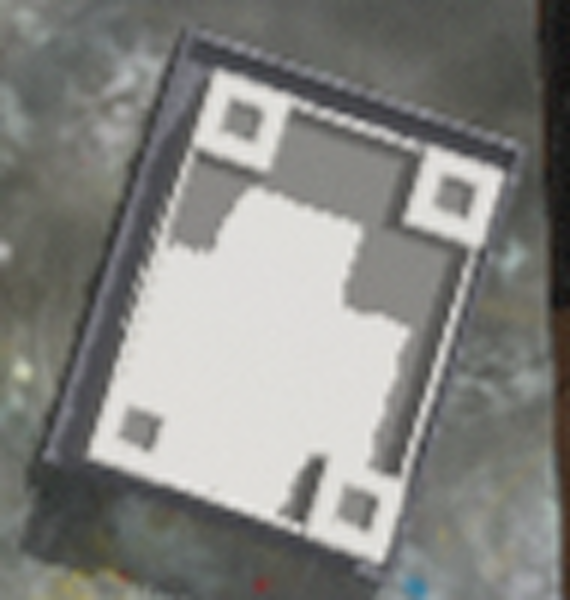

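View pics/c_tray.png

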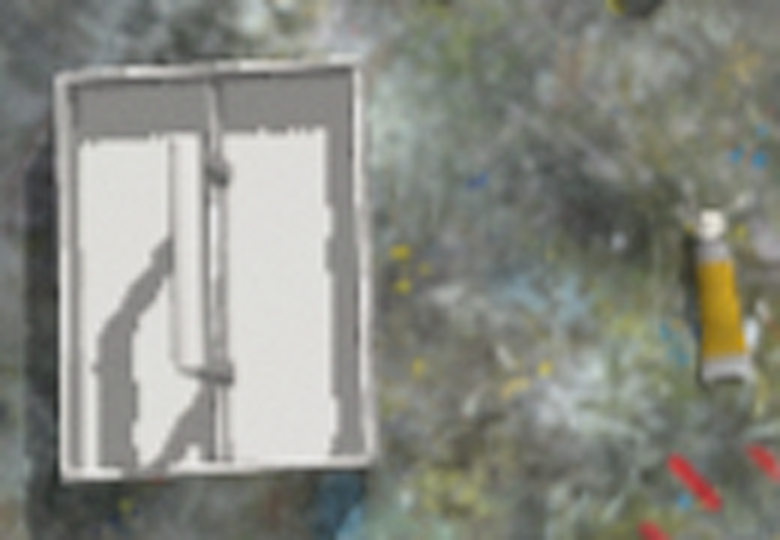

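View pics/c_sstand.png

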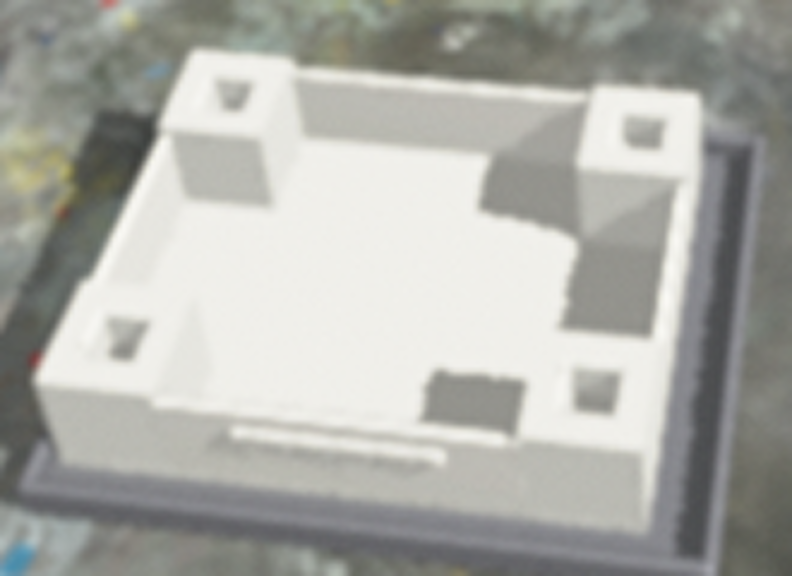

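View pics/c_stray.png

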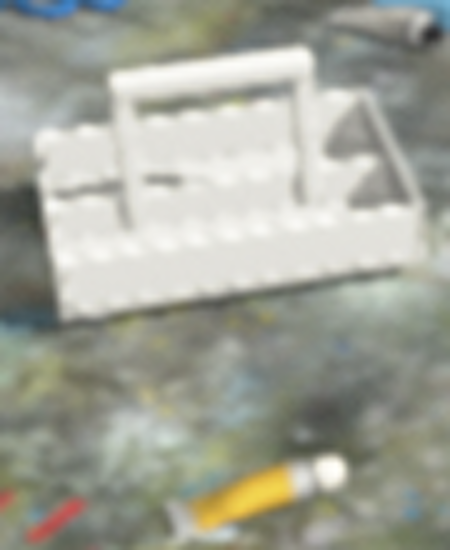

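```bash
cat > m.py <<'E'
from h import *; from cams import T,S
def sc(p,s,o): return (np.array(p,float)+.5)/s-.5+np.array(o)
np.set_printoptions(precision=4,suppress=True)
so=back(T,sc([(242,120),(456,195),(140,428),(358,507)],6,(300,190)),.051)
print("sockT",so,so.mean(0)); 
ss=back(S,sc([(233,96),(643,131),(124,339),(595,390)],4.8,(125,260)),.051)
print("sockS",ss,ss.mean(0))
for q in(so,ss):
    print([np.linalg.norm(q[i]-q[j]) for i,j in((0,1),(2,3),(0,2),(1,3),(0,3),(1,2))])
st=back(T,sc([(188,30),(522,152),(42,462)],6,(300,190)),.016); print("stand",st,st[1:].mean(0))
print([np.linalg.norm(st[i]-st[j]) for i,j in((0,1),(0,2))])
tr=back(T,sc([(57,73),(359,60),(63,480),(376,466)],6,(140,180)),.047);print("tray",tr,tr.mean(0))
print([np.linalg.norm(tr[i]-tr[j]) for i,j in((0,1),(2,3),(0,2),(1,3))])
hb=back(T,sc([(170,137),(208,135),(178,370),(207,372)],6,(140,180)),.11);print("bar",hb,hb.mean(0))
tu=back(T,sc([(711,212),(727,380)],6,(140,180)),.009);print("tube",tu,tu.mean(0),np.linalg.norm(tu[0]-tu[1]))
tu=back(S,sc([(340,465),(178,528)],5,(165,130)),.009);print("tubeS",tu,tu.mean(0),np.linalg.norm(tu[0]-tu[1]))
hs=back(S,sc([(110,72),(312,48),(115,95),(312,75)],5,(165,130)),.113);print("barS top",hs)
E
python3 m.py
```

```text
sockT [[ 0.5742 -0.1651  0.051 ]
 [ 0.5384 -0.2696  0.051 ]
 [ 0.4237 -0.1126  0.051 ]
 [ 0.3874 -0.217   0.051 ]] [ 0.4809 -0.1911  0.051 ]
sockS [[ 0.4273 -0.1131  0.051 ]
 [ 0.5769 -0.1644  0.051 ]
 [ 0.3911 -0.2162  0.051 ]
 [ 0.5408 -0.2684  0.051 ]] [ 0.484  -0.1905  0.051 ]
[np.float64(0.11049545987340646), np.float64(0.11056958921889262), np.float64(0.1594025183008453), np.float64(0.15994704723143088), np.float64(0.19384805907423325), np.float64(0.19455006846889247)]
[np.float64(0.15820223699396124), np.float64(0.15859225631297277), np.float64(0.10925810215378069), np.float64(0.11005956397854855), np.float64(0.19233012783391748), np.float64(0.19297206350730386)]
stand [[ 0.6247 -0.1457  0.016 ]
 [ 0.5644 -0.3142  0.016 ]
 [ 0.4068 -0.0695  0.016 ]] [ 0.4856 -0.1918  0.016 ]
[np.float64(0.17900773707654444), np.float64(0.23084575594315956)]
tray [[0.6206 0.4014 0.047 ]
 [0.6292 0.2524 0.047 ]
 [0.4217 0.3875 0.047 ]
 [0.4301 0.2371 0.047 ]] [0.5254 0.3196 0.047 ]
[np.float64(0.14928375444809883), np.float64(0.1505803256219492), np.float64(0.19938961765876256), np.float64(0.1996561943864145)]
bar [[0.5802 0.331  0.11  ]
 [0.5814 0.3133 0.11  ]
 [0.4718 0.3221 0.11  ]
 [0.471  0.3087 0.11  ]] [0.5261 0.3188 0.11  ]
tube [[0.5601 0.0764 0.009 ]
 [0.4754 0.0673 0.009 ]] [0.5177 0.0718 0.009 ] 0.08513728038993224
tubeS [[0.5617 0.085  0.009 ]
 [0.4829 0.0552 0.009 ]] [0.5223 0.0701 0.009 ] 0.08424727755528723
barS top [[0.475  0.3237 0.113 ]
 [0.5859 0.3269 0.113 ]
 [0.4766 0.2948 0.113 ]
 [0.5817 0.2932 0.113 ]]
```

The two views agree to about 3 mm:

| Item | Position (m) | Yaw |
|---|---|---|
| Lower tray centre | (0.4825, −0.191) | ≈ −19° |
| Upper tray | (0.5255, 0.319) | ≈ +4° |
| Tube | ≈ (0.519, 0.071) | ≈ 8° |

The sizes match those given. I'll move to above the tube.

Call:
{"method": "arm_command", "body": {
  "rows": [
    [0,0,0,0,0,0.13],
    [0,0,0,0,0,0.13],
    [26.4,-41.1,0,0,0,0],
    [26.4,-41.1,0,0,0,0],
    [26.4,-41.1,0,0,0,0],
    [26.4,-41.1,0,0,0,0],
    [26.4,-41.1,0,0,0,0],
    [26.4,-41.1,0,0,0,0],
    [26.4,-41.1,0,0,0,0],
    [26.4,-41.1,0,0,0,0]
  ]
}}

```text
t: 1.15
position: [0.3973, -0.1954, 0.2307]
eef_rot: [-0.0, 0.998, 0.07, 0.0]
contact_force: [1.0, -0.9, -0.2]
width: 1.003
```

Call:
{"method": "arm_command", "body": {
  "rows": [
    [26.4,-41.1,0,0,0,0],
    [26.4,-41.1,0,0,0,0],
    [26.4,-41.1,0,0,0,0],
    [26.4,-41.1,0,0,0,0],
    [26.4,-41.1,0,0,0,0],
    [26.4,-41.1,0,0,0,0],
    [0,0,40,0,0,0],
    [0,0,40,0,0,0],
    [0,0,20,0,0,0],
    [0,0,0,0,0,0]
  ]
}}

```text
t: 2.15
position: [0.5164, 0.0694, 0.1277]
eef_rot: [-0.0, 0.997, 0.071, -0.003]
contact_force: [-0.3, -0.9, 0.4]
width: 1.001
```

```bash
cat >> h.py <<'E'
np.set_printoptions(precision=4,suppress=True)
def st():
    o=get_obs(); r=q2R(o["eef_rot"]).as_matrix()
    print("t",round(o["t"],2),"p",o["position"],"yaw",np.arctan2(r[1,0],r[0,0]),"z",r[:,2],"F",o["contact_force"],"w",o["width"]); return o,r
def plan(x,y,z,yaw):
    o,r=st(); y0=np.arctan2(r[1,0],r[0,0]); dz=-(yaw-y0); R2=np.array([[np.cos(yaw),np.sin(yaw)],[np.sin(yaw),-np.cos(yaw)]])
    d=np.array([x,y,z])-o["position"]; print("az",dz,"then mm",R2.T@d[:2]*1e3,-d[2]*1e3)
E
python3 - <<'E'
from h import *
st()
for n in("wrist","top","side"):
    c=camera(n);cv2.imwrite(f"pics/{n}1.png",c["image"]);
    if n=="wrist":
        print(c)if 0 else print(c["xyz"],c["orientation"]); import pickle; pickle.dump(c,open("w1.pkl","wb"))
E
```

```text
t 2.15 p [0.5164 0.0694 0.1277] yaw 0.14131633146368133 z [-0.0069  0.0001 -1.    ] F [-0.3137 -0.8953  0.418 ] w 1.000638976674904
[0.5837 0.0778 0.2807] [ 0.0944  0.7494 -0.6502 -0.0823]
```

View pics/wrist1.png

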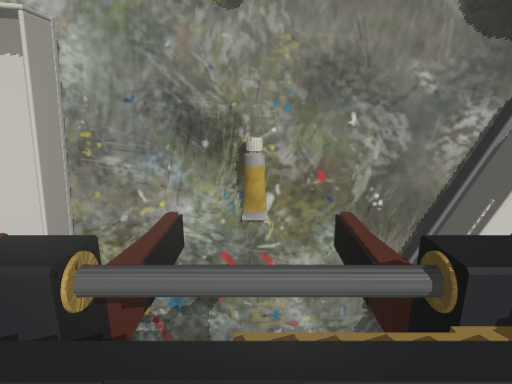

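View pics/side1.png

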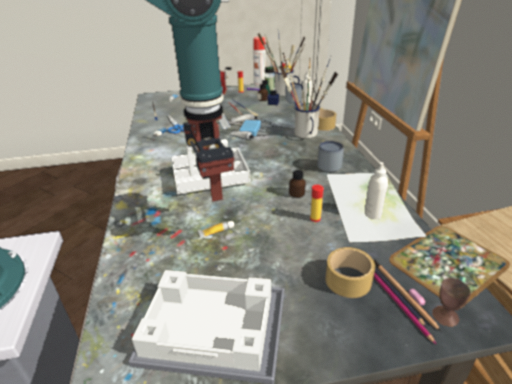

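The wrist view shows the tube's cap tip at (254,137) and its tail centre at (255,221), so it is aligned with tool x. It is also close to centred between the fingers.

```bash
python3 - <<'E'
from h import *; import pickle
c=pickle.load(open("w1.pkl","rb"))
p=back(c,[(254,137),(255,221),(243,219),(268,219)],.009);print(p,p[:2].mean(0),np.linalg.norm(p[0]-p[1]),np.arctan2(*(p[0]-p[1])[[1,0]]))
for z in(.0115,): plan(p[:2].mean(0)[0],p[:2].mean(0)[1],z,np.arctan2(*(p[0]-p[1])[[1,0]]))
E
```

```text
[[0.5607 0.0788 0.009 ]
 [0.4812 0.0668 0.009 ]
 [0.4816 0.0786 0.009 ]
 [0.485  0.0547 0.009 ]] [0.5209 0.0728 0.009 ] 0.0804481076737804 0.14970029307089447
t 2.3 p [0.5202 0.0691 0.1317] yaw 0.14060556208629127 z [ 0.0015  0.0001 -1.    ] F [ 0.5819 -0.4602  0.7179] w 1.0027249429902154
az -0.0090947309846032 then mm [ 1.3318 -3.6084] 120.16356760657827
```

Call:
{"method": "arm_command", "body": {
  "rows": [
    [1,-3.5,30,0,0,0],
    [0,0,35,0,0,0],
    [0,0,25,0,0,0],
    [0,0,20,0,0,0],
    [0,0,9,0,0,0],
    [0,0,0,0,0,0],
    [0,0,0,0,0,0],
    [0,0,0,0,0,0],
    [0,0,0,0,0,0],
    [0,0,0,0,0,0]
  ]
}}

```text
t: 3.3
position: [0.5203, 0.0728, 0.0124]
eef_rot: [-0.0, 0.998, 0.07, 0.001]
contact_force: [-0.7, -0.4, 0.2]
width: 1.003
```

Call:
{"method": "arm_command", "body": {
  "rows": [
    [0,0,0,0,0,0],
    [0,0,0,0,0,0],
    [0,0,0,0,0,0],
    [0,0,0,0,0,0],
    [0,0,0,0,0,0],
    [0,0,0,0,0,0],
    [0,0,0,0,0,0],
    [0,0,0,0,0,0],
    [0,0,0,0,0,0],
    [0,0,0,0,0,0]
  ],
  "jaw": 1
}}

```text
t: 4.3
position: [0.5198, 0.0728, 0.0117]
eef_rot: [-0.0, 0.998, 0.07, -0.0]
contact_force: [-0.1, -0.9, -0.4]
width: 0.237
```

Call:
{"method": "arm_command", "body": {
  "rows": [
    [0,0,-20,0,0,0],
    [0,0,-45,0,0,0],
    [0,0,-45,0,0,0.1185],
    [0,0,0,0,0,0.1185],
    [0,0,0,0,0,0.1185],
    [0,0,0,0,0,0.1185],
    [7.3,37.4,0,0,0,0],
    [7.3,37.4,0,0,0,0],
    [7.3,37.4,0,0,0,0],
    [7.3,37.4,0,0,0,0]
  ]
}}

```text
t: 5.3
position: [0.498, -0.0794, 0.1217]
eef_rot: [-0.0, 0.986, -0.166, -0.0]
contact_force: [-1.1, -0.4, -0.7]
width: 0.236
```

Call:
{"method": "arm_command", "body": {
  "rows": [
    [7.3,37.4,0,0,0,0],
    [7.3,37.4,0,0,0,0],
    [7.3,37.4,0,0,0,0],
    [0,0,0,0,0,0],
    [0,0,0,0,0,0],
    [0,0,0,0,0,0],
    [0,0,0,0,0,0],
    [0,0,0,0,0,0],
    [0,0,0,0,0,0],
    [0,0,0,0,0,0]
  ]
}}

```text
t: 6.3
position: [0.4825, -0.1909, 0.1217]
eef_rot: [-0.0, 0.986, -0.165, -0.0]
contact_force: [0.7, -0.3, 0.9]
width: 0.237
```

```bash
python3 - <<'E'
from h import *;import pickle
plan(.4825,-.191,.023,-.333)
for n in("wrist","side"):
    c=camera(n);cv2.imwrite(f"pics/{n}2.png",c["image"]); pickle.dump(c,open(f"{n}2.pkl","wb"))
E
```

```text
t 6.3 p [ 0.4825 -0.1909  0.1217] yaw -0.33238327711048066 z [ 0.      0.0001 -1.    ] F [ 0.6767 -0.2903  0.8925] w 0.23736548693308465
az 0.000616722889519361 then mm [0.0033 0.1315] 98.6979445915711
```

View pics/wrist2.png

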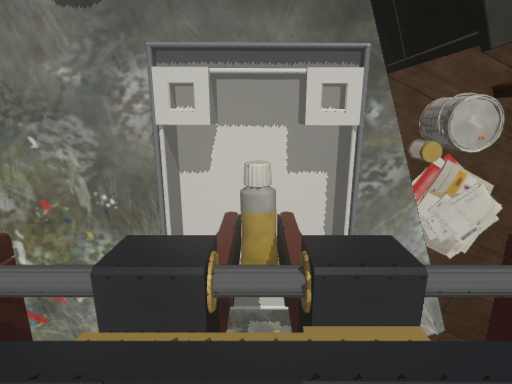

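View pics/side2.png

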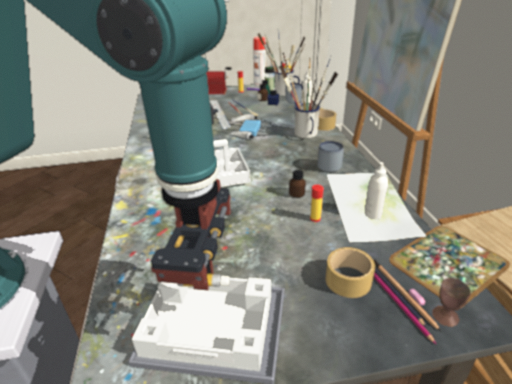

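The tube is held. The wrist view shows two sockets, at about (183,96) and (334,96). I'll measure them precisely.

```bash
python3 - <<'E'
from h import *; import pickle
im=cv2.imread("pics/wrist2.png"); crop(im,145,40,230,95,3.4,"pics/c_w2.png")
E
```

```text
(no output)
```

View pics/c_w2.png

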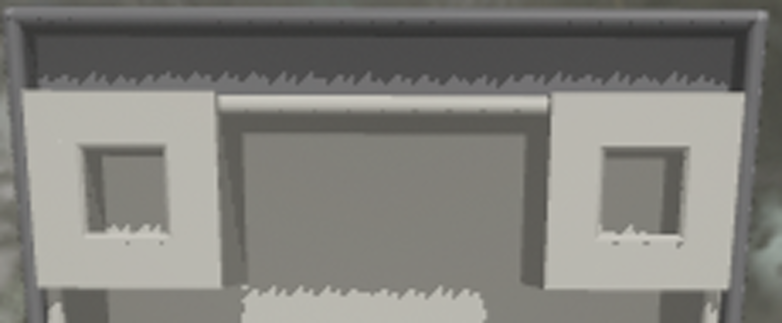

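```bash
python3 - <<'E'
from h import *; import pickle
from m import sc
c=pickle.load(open("wrist2.pkl","rb"))
print('-----')
g=lambda L: back(c,sc(L,3.4,(145,40)),.051)
a=g([(78,145),(165,145),(170,237),(84,236)]); b=g([(601,146),(690,147),(683,240),(598,238)])
A=g([(22,90),(215,92),(220,289),(37,287)]);B=g([(551,93),(744,93),(730,290),(544,289)])
for q in(a,b,A,B): print(q.mean(0),[np.linalg.norm(q[i]-q[i-1]) for i in range(4)])
for u,v in((a,b),(A,B)):
    d=v.mean(0)-u.mean(0); yaw=np.arctan2(d[1],d[0])+np.pi/2; m=(u.mean(0)+v.mean(0))/2
    print(np.linalg.norm(d),yaw,m-80e-3*np.array([np.cos(yaw),np.sin(yaw),0]))
E
```

```text
sockT [[ 0.5742 -0.1651  0.051 ]
 [ 0.5384 -0.2696  0.051 ]
 [ 0.4237 -0.1126  0.051 ]
 [ 0.3874 -0.217   0.051 ]] [ 0.4809 -0.1911  0.051 ]
sockS [[ 0.4273 -0.1131  0.051 ]
 [ 0.5769 -0.1644  0.051 ]
 [ 0.3911 -0.2162  0.051 ]
 [ 0.5408 -0.2684  0.051 ]] [ 0.484  -0.1905  0.051 ]
[np.float64(0.11049545987340646), np.float64(0.11056958921889262), np.float64(0.1594025183008453), np.float64(0.15994704723143088), np.float64(0.19384805907423325), np.float64(0.19455006846889247)]
[np.float64(0.15820223699396124), np.float64(0.15859225631297277), np.float64(0.10925810215378069), np.float64(0.11005956397854855), np.float64(0.19233012783391748), np.float64(0.19297206350730386)]
stand [[ 0.6247 -0.1457  0.016 ]
 [ 0.5644 -0.3142  0.016 ]
 [ 0.4068 -0.0695  0.016 ]] [ 0.4856 -0.1918  0.016 ]
[np.float64(0.17900773707654444), np.float64(0.23084575594315956)]
tray [[0.6206 0.4014 0.047 ]
 [0.6292 0.2524 0.047 ]
 [0.4217 0.3875 0.047 ]
 [0.4301 0.2371 0.047 ]] [0.5254 0.3196 0.047 ]
[np.float64(0.14928375444809883), np.float64(0.1505803256219492), np.float64(0.19938961765876256), np.float64(0.199
[... 521 characters left out ...]
01821356095744927), np.float64(0.018631621289385343), np.float64(0.018372240101041395)]
[ 0.5393 -0.2682  0.051 ] [np.float64(0.018642321919385547), np.float64(0.01865147143366962), np.float64(0.018855835423587364), np.float64(0.01820993698743086)]
[ 0.5754 -0.1644  0.051 ] [np.float64(0.03986660313994312), np.float64(0.03989528150576771), np.float64(0.03990611735037466), np.float64(0.03956531581215338)]
[ 0.5393 -0.268   0.051 ] [np.float64(0.03970828527120239), np.float64(0.03993526812238304), np.float64(0.03992167055344034), np.float64(0.040264658194287234)]
0.10976005102021948 -0.33582255064999544 [ 0.4819 -0.19    0.051 ]
0.10972718764147665 -0.3353230993048735 [ 0.4818 -0.1899  0.051 ]
```

Three cameras agree: centre ≈ (0.482, −0.190), yaw ≈ −0.335. Lowering the tube and releasing it.

Call:
{"method": "arm_command", "body": {
  "rows": [
    [0,0,25,0,0,0],
    [0,0,25,0,0,0],
    [0,0,20,0,0,0],
    [0,0,15,0,0,0],
    [0,0,8,0,0,0],
    [0,0,5,0,0,0],
    [0,0,0,0,0,0],
    [0,0,0,0,0,0],
    [0,0,0,0,0,0],
    [0,0,0,0,0,0]
  ]
}}

```text
t: 7.4
position: [0.4829, -0.1916, 0.0242]
eef_rot: [0.0, 0.986, -0.166, 0.001]
contact_force: [-0.4, -0.0, 0.5]
width: 0.235
```

Call:
{"method": "arm_command", "body": {
  "rows": [
    [0,0,0,0,0,0],
    [0,0,0,0,0,0],
    [0,0,0,0,0,0],
    [0,0,0,0,0,0],
    [0,0,0,0,0,0],
    [0,0,0,0,0,0],
    [0,0,-30,0,0,0],
    [0,0,-40,0,0,0],
    [0,0,-40,0,0,0],
    [0,0,-40,0,0,0]
  ],
  "jaw": 0.5
}}

```text
t: 8.4
position: [0.482, -0.1911, 0.175]
eef_rot: [-0.0, 0.986, -0.166, -0.0]
contact_force: [0.3, -0.5, -0.7]
width: 0.499
```

```bash
python3 - <<'E'
from h import *;import pickle
plan(.5255,.3195,.24,.068)
for n in("wrist","side"):
    c=camera(n);cv2.imwrite(f"pics/{n}3.png",c["image"]); pickle.dump(c,open(f"{n}3.pkl","wb"))
E
```

```text
t 8.4 p [ 0.482  -0.1911  0.175 ] yaw -0.3332422940199577 z [-0.0006  0.0004 -1.    ] F [ 0.3022 -0.5026 -0.6919] w 0.49878337806344203
az -0.4012422940199577 then mm [  78.0839 -506.4917] -64.9533556226245
```

View pics/wrist3.png

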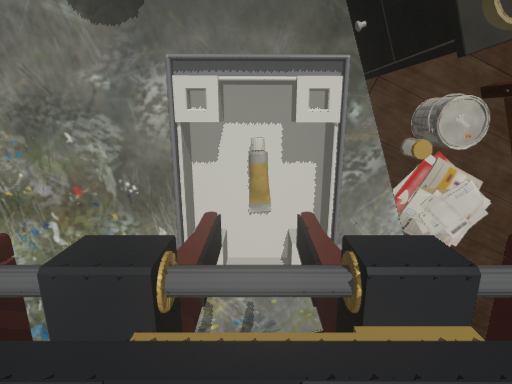

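View pics/side3.png

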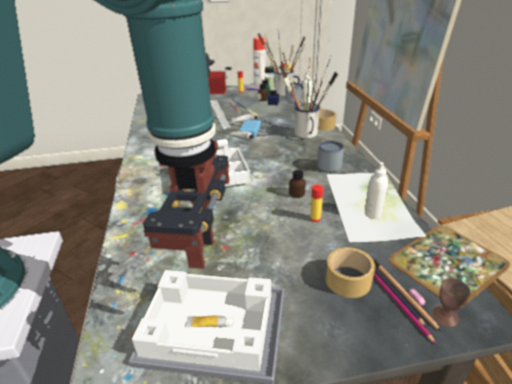

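The tube lies flat and released in the lower tray, at wrist pixels about (259,175). Moving to the upper tray.

Call:
{"method": "arm_command", "body": {
  "rows": [
    [0,0,-16,0,0,-0.1003],
    [0,0,-16,0,0,-0.1003],
    [0,0,-16,0,0,-0.1003],
    [0,0,-16,0,0,-0.1003],
    [7.1,-46,0,0,0,0],
    [7.1,-46,0,0,0,0],
    [7.1,-46,0,0,0,0],
    [7.1,-46,0,0,0,0],
    [7.1,-46,0,0,0,0],
    [7.1,-46,0,0,0,0]
  ],
  "jaw": 0
}}

```text
t: 9.5
position: [0.5055, 0.0887, 0.2367]
eef_rot: [-0.0, 0.999, 0.034, -0.001]
contact_force: [0.9, 0.2, 0.1]
width: 1.001
```

Call:
{"method": "arm_command", "body": {
  "rows": [
    [7.1,-46,0,0,0,0],
    [7.1,-46,0,0,0,0],
    [7.1,-46,0,0,0,0],
    [7.1,-46,0,0,0,0],
    [7.1,-46,0,0,0,0],
    [0,0,0,0,0,0],
    [0,0,0,0,0,0],
    [0,0,0,0,0,0],
    [0,0,0,0,0,0],
    [0,0,0,0,0,0]
  ]
}}

```text
t: 10.5
position: [0.526, 0.3174, 0.2377]
eef_rot: [0.0, 0.999, 0.033, -0.0]
contact_force: [-0.9, -0.4, -0.4]
width: 0.999
```

```bash
python3 - <<'E'
from h import *;import pickle
plan(.5255,.3195,.11,.068)
for n in("wrist",):
    c=camera(n);cv2.imwrite(f"pics/{n}4.png",c["image"]); pickle.dump(c,open(f"{n}4.pkl","wb"))
    p=proj(c,[[.5255,.3195,.113]]);print(p)
E
```

```text
t 10.5 p [0.526  0.3174 0.2377] yaw 0.06625077798531026 z [-0.0002 -0.0001 -1.    ] F [-0.909  -0.3545 -0.4233] w 0.9989852358833268
az -0.0017492220146897441 then mm [-0.4016 -2.0856] 127.70169216390903
[[255.2906 185.4935]]
```

View pics/wrist4.png

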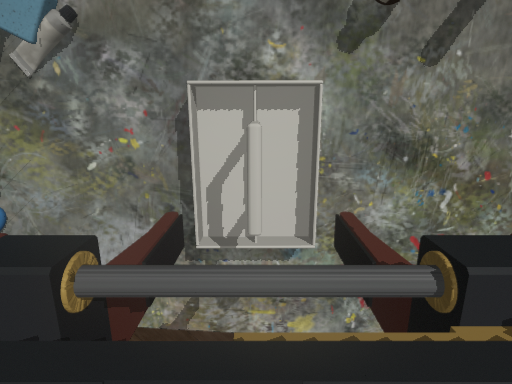

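```bash
python3 - <<'E'
from h import *; import pickle
im=cv2.imread("pics/wrist4.png"); crop(im,180,70,150,190,3.1,"pics/c_w4.png")
E
```

```text
(no output)
```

View pics/c_w4.png

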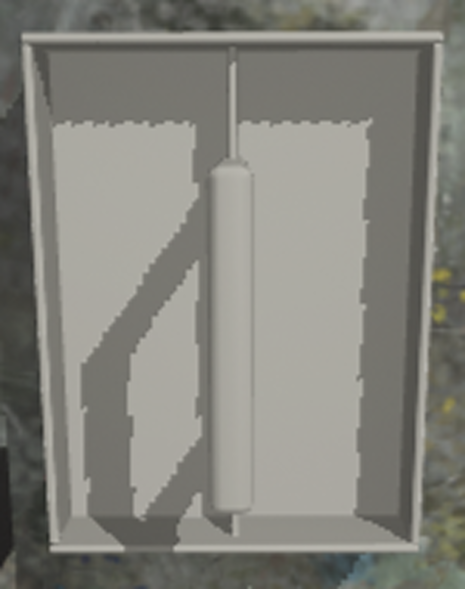

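```bash
python3 - <<'E' | sed '1,/-----/d'
from h import *; import pickle
from m import sc
c=pickle.load(open("wrist4.pkl","rb"))
print('-----')
q=back(c,sc([(22,33),(443,33),(423,551),(50,551)],3.1,(180,70)),.047)
print(q,q.mean(0),[np.linalg.norm(q[i]-q[i-1]) for i in range(4)])
for i,j in((3,0),(2,1)): d=q[j]-q[i];print("yaw",np.arctan2(d[1],d[0]))
for i,j in((0,1),(3,2)): d=q[j]-q[i];print("yaw",np.arctan2(d[1],d[0])+np.pi/2)
b=back(c,sc([(207,162),(252,162),(254,514),(210,514)],3.1,(180,70)),.109)
print(b,b.mean(0),[np.linalg.norm(b[i]-b[i-1]) for i in range(4)])
for i,j in((3,0),(2,1)): d=b[j]-b[i];print("yaw",np.arctan2(d[1],d[0]))
E
```

```text
[[0.6224 0.4013 0.047 ]
 [0.6323 0.2534 0.047 ]
 [0.435  0.2381 0.047 ]
 [0.425  0.3884 0.047 ]] [0.5287 0.3203 0.047 ] [np.float64(0.19778427398283552), np.float64(0.14819217856619335), np.float64(0.1978475143958984), np.float64(0.15060057521360562)]
yaw 0.06540544206090113
yaw 0.07757899624046907
yaw 0.0666067321819459
yaw 0.06626494227753033
[[0.5843 0.3315 0.109 ]
 [0.5852 0.3181 0.109 ]
 [0.4729 0.3098 0.109 ]
 [0.4719 0.3241 0.109 ]] [0.5286 0.3209 0.109 ] [np.float64(0.11265498025199133), np.float64(0.01341492111549106), np.float64(0.1126616801817845), np.float64(0.014413706746610718)]
yaw 0.06537904759622616
yaw 0.0742445428061693
```

The wrist view puts the handle at (0.5286, 0.3207), yaw 0.069, and the sizes check out. Descending to grasp the bar.

Call:
{"method": "arm_command", "body": {
  "rows": [
    [2.8,-2.9,30,0,0,-0.003],
    [0,0,35,0,0,0],
    [0,0,35,0,0,0],
    [0,0,25,0,0,0],
    [0,0,12,0,0,0],
    [0,0,6.5,0,0,0],
    [0,0,0,0,0,0],
    [0,0,0,0,0,0],
    [0,0,0,0,0,0],
    [0,0,0,0,0,0]
  ]
}}

```text
t: 11.55
position: [0.5293, 0.3222, 0.0953]
eef_rot: [-0.0, 0.999, 0.036, 0.001]
contact_force: [0.1, -0.1, 0.3]
width: 1.001
```

Call:
{"method": "arm_command", "body": {
  "rows": [
    [0,0,0,0,0,0],
    [0,0,0,0,0,0],
    [0,0,0,0,0,0],
    [0,0,0,0,0,0],
    [0,0,0,0,0,0],
    [0,0,0,0,0,0],
    [0,0,0,0,0,0],
    [0,0,0,0,0,0],
    [0,0,0,0,0,0],
    [0,0,0,0,0,0]
  ],
  "jaw": 1
}}

```text
t: 12.55
position: [0.5285, 0.3219, 0.0942]
eef_rot: [-0.0, 0.999, 0.035, -0.0]
contact_force: [0.2, 0.8, 0.1]
width: 0.156
```

```bash
python3 - <<'E'
from h import *
st()
E
```

```text
t 12.55 p [0.5285 0.3219 0.0942] yaw 0.07089203526158354 z [-0.0001  0.0003 -1.    ] F [0.1632 0.7664 0.1219] w 0.15634262289567938
```

Call:
{"method": "arm_command", "body": {
  "rows": [
    [0,0,-5,0,0,0],
    [0,0,-10,0,0,0],
    [0,0,-15,0,0,0],
    [0,0,-20,0,0,0],
    [0,0,-25,0,0,0],
    [0,0,-25,0,0,0],
    [0,0,-20,0,0,0],
    [0,0,-15,0,0,0],
    [0,0,-5,0,0,0],
    [0,0,0,0,0,0]
  ]
}}

```text
t: 13.55
position: [0.5288, 0.322, 0.2352]
eef_rot: [-0.0, 0.999, 0.035, 0.001]
contact_force: [-0.7, 0.8, -3.8]
width: 0.158
```

```bash
python3 - <<'E'
from h import *;import pickle
plan(.482,-.1905,.234,-.335)
for n in("wrist","side"):
    c=camera(n);cv2.imwrite(f"pics/{n}5.png",c["image"]); pickle.dump(c,open(f"{n}5.pkl","wb"))
E
```

```text
t 13.55 p [0.5288 0.322  0.2352] yaw 0.07100663117593858 z [ 0.0014  0.0007 -1.    ] F [-0.7103  0.8471 -3.8215] w 0.15772628913423992
az 0.4060066311759386 then mm [124.2585 499.39  ] 1.1531622058535695
```

View pics/side5.png

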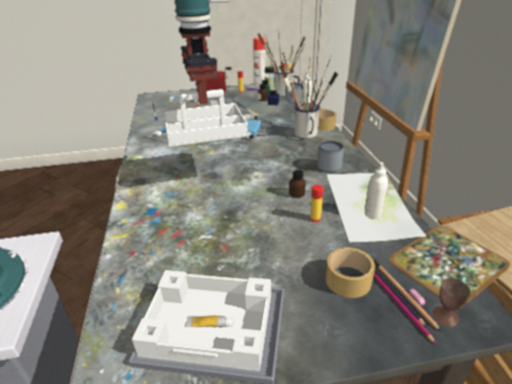

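View pics/wrist5.png

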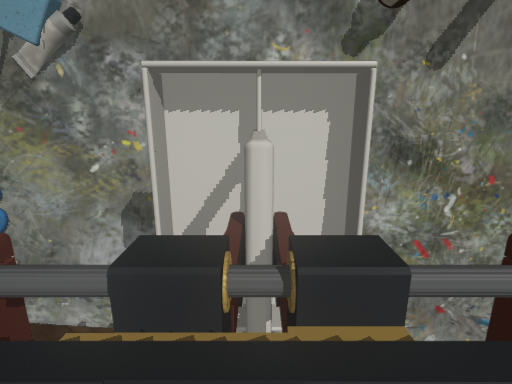

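The tray is held level. I'll check its offset in the gripper from the far rim corners, (142,62) and (376,62).

```bash
python3 - <<'E'
from h import *; import pickle
c=pickle.load(open("wrist5.pkl","rb"))
im=cv2.imread("pics/wrist5.png"); crop(im,130,50,260,90,3,"pics/c_w5.png")
q=back(c,[(142,62.5),(376.3,62.5)],.1878); d=q[1]-q[0]; yaw=np.arctan2(d[1],d[0])+np.pi/2
m=q.mean(0)-.1*np.array([np.cos(yaw),np.sin(yaw),0]); print(q,np.linalg.norm(d),yaw,m)
for n,p in(("ink",(226,154)),("glue",(263,148)),("tape",(330,150))):
    from cams import T; print(n,back(T,[p],.05))
E
```

```text
[[0.6213 0.401  0.1878]
 [0.6318 0.2541 0.1878]] 0.14729133982238146 0.07123175043971286 [0.5268 0.3205 0.1878]
ink [[0.7388 0.1758 0.05  ]]
glue [[0.7592 0.0643 0.05  ]]
tape [[ 0.7561 -0.139   0.05  ]]
```

View pics/c_w5.png

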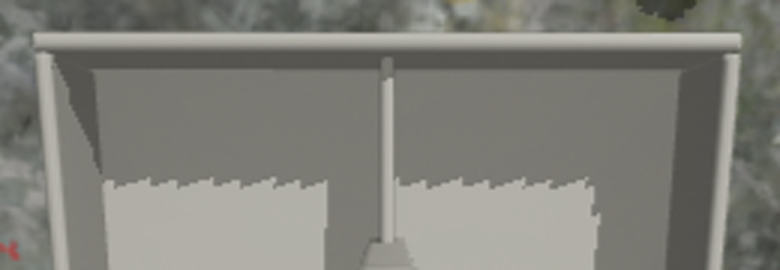

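The tray is centred on the TCP in x. The bar sits 1–2 mm off the camera estimate in y, so I carry that same bias over to the socket target, giving TCP ≈ (0.483, −0.1887). Carrying the tray over.

Call:
{"method": "arm_command", "body": {
  "rows": [
    [0,0,0,0,0,0.07],
    [0,0,0,0,0,0.09],
    [0,0,0,0,0,0.09],
    [0,0,0,0,0,0.09],
    [0,0,0,0,0,0.066],
    [5,20,0,0,0,0],
    [10,40,0,0,0,0],
    [10,40,0,0,0,0],
    [10,40,0,0,0,0],
    [10,40,0,0,0,0]
  ]
}}

```text
t: 14.65
position: [0.5104, 0.1347, 0.2333]
eef_rot: [0.0, 0.986, -0.166, -0.001]
contact_force: [0.5, -0.8, -3.1]
width: 0.153
```

Call:
{"method": "arm_command", "body": {
  "rows": [
    [10,40,0,0,0,0],
    [10,40,0,0,0,0],
    [10,40,0,0,0,0],
    [10,40,0,0,0,0],
    [10,40,0,0,0,0],
    [10,40,0,0,0,0],
    [10,40,0,0,0,0],
    [7,30,0,0,0,0],
    [2.6,7.4,0,0,0,0],
    [0,0,0,0,0,0]
  ]
}}

```text
t: 15.65
position: [0.4817, -0.19, 0.2335]
eef_rot: [-0.0, 0.986, -0.168, -0.001]
contact_force: [0.8, -0.1, -2.6]
width: 0.157
```

```bash
python3 - <<'E'
from h import *;import pickle
plan(.483,-.1887,.160,-.335)
E
```

```text
t 15.65 p [ 0.4817 -0.19    0.2335] yaw -0.3369897916027065 z [-0.0014  0.0007 -1.    ] F [ 0.7883 -0.0847 -2.6255] w 0.1574525037624729
az -0.001989791602706459 then mm [ 0.8354 -1.6818] 73.46751701483953
```

Call:
{"method": "arm_command", "body": {
  "rows": [
    [0.8,-1.7,5,0,0,-0.002],
    [0,0,15,0,0,0],
    [0,0,20,0,0,0],
    [0,0,16,0,0,0],
    [0,0,10,0,0,0],
    [0,0,7,0,0,0],
    [0,0,0,0,0,0],
    [0,0,0,0,0,0],
    [0,0,0,0,0,0],
    [0,0,0,0,0,0]
  ]
}}

```text
t: 16.65
position: [0.4845, -0.1878, 0.1618]
eef_rot: [0.0, 0.986, -0.166, 0.001]
contact_force: [-0.6, 0.4, -4.2]
width: 0.158
```

```bash
python3 - <<'E'
from h import *;import pickle
plan(.483,-.1887,.148,-.335)
for n in("wrist","side"):
    c=camera(n);cv2.imwrite(f"pics/{n}6.png",c["image"]); pickle.dump(c,open(f"{n}6.pkl","wb"))
    if n=="side": crop(c["image"],120,180,190,190,3.1,"pics/c_s6.png")
E
```

```text
t 16.65 p [ 0.4845 -0.1878  0.1618] yaw -0.3330808973830873 z [ 0.0012 -0.0005 -1.    ] F [-0.6234  0.4394 -4.1545] w 0.1580412603296434
az 0.0019191026169126935 then mm [-1.1304  1.3617] 13.836455053451296
```

View pics/c_s6.png

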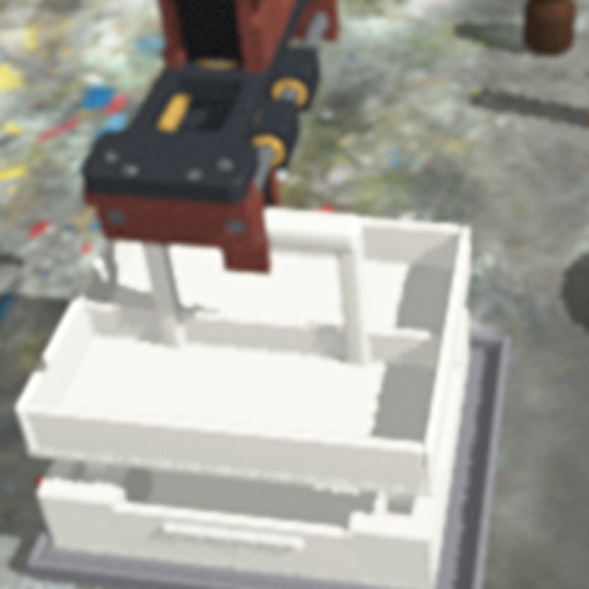

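View pics/wrist6.png

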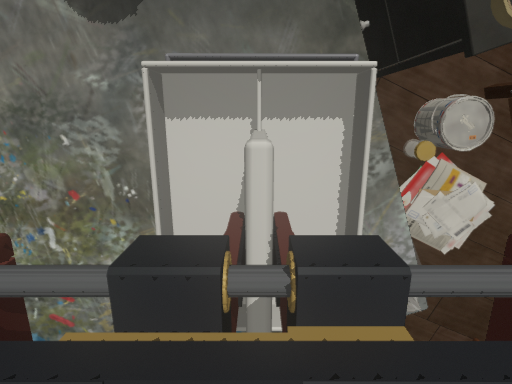

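```bash
python3 - <<'E'| sed '1,/-----/d'
from h import *; import pickle
from m import sc
print('-----')
st()
c=pickle.load(open("side6.pkl","rb"))
im=c["image"]
crop(im,120,300,80,60,8,"pics/c_s6l.png"); crop(im,235,310,60,60,8,"pics/c_s6r.png")
u=back(c,sc([(18,404),(425,446),(470,228)],3.1,(120,180)),.113)
l=back(c,sc([(38,485),(437,527)],3.1,(120,180)),.051)
print(u,l,np.linalg.norm(u[0]-u[1]),np.linalg.norm(u[2]-u[1]),np.linalg.norm(l[0]-l[1]))
E
```

```text
t 16.75 p [ 0.4843 -0.1877  0.1616] yaw -0.33312463758226857 z [ 0.0008 -0.0004 -1.    ] F [-0.0364  0.1019 -3.855 ] w 0.15749156795927396
[[ 0.3664 -0.2218  0.113 ]
 [ 0.552  -0.2867  0.113 ]
 [ 0.6039 -0.1498  0.113 ]] [[ 0.3629 -0.2211  0.051 ]
 [ 0.556  -0.2871  0.051 ]] 0.19652697723599818 0.14642194099384992 0.2041226629671289
```

View pics/c_s6l.png

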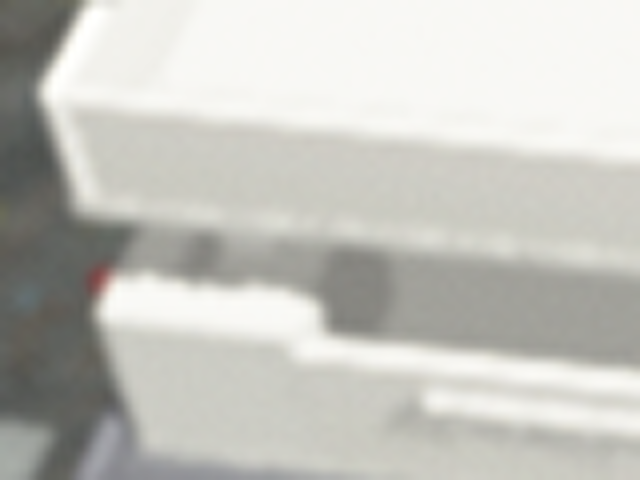

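View pics/c_s6r.png

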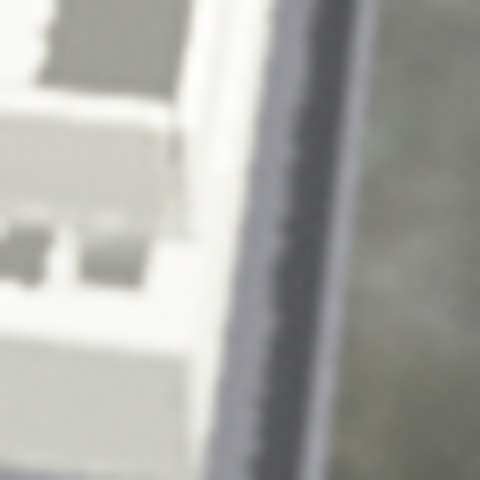

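Side check: the midpoints of the near edges of the two trays agree to under 1 mm. Descending gently.

Call:
{"method": "arm_command", "body": {
  "rows": [
    [0,0,3.5,0,0,0],
    [0,0,3.5,0,0,0],
    [0,0,3.5,0,0,0],
    [0,0,3.5,0,0,0],
    [0,0,0.5,0,0,0],
    [0,0,0.5,0,0,0],
    [0,0,0.5,0,0,0],
    [0,0,0.5,0,0,0],
    [0,0,0.5,0,0,0],
    [0,0,0.5,0,0,0]
  ]
}}

```text
t: 17.75
position: [0.4841, -0.1876, 0.1445]
eef_rot: [0.0, 0.986, -0.166, 0.0]
contact_force: [-2.1, 0.2, 1.0]
width: 0.156
```

```bash
python3 - <<'E'
from h import *
o,_=st(); print(o["moment"])
E
```

```text
t 17.75 p [ 0.4841 -0.1876  0.1445] yaw -0.3328604258080216 z [ 0.0001 -0.0002 -1.    ] F [-2.1184  0.218   1.0136] w 0.15601570463759282
[0.066  0.1737 0.0215]
```

Contact started at 0.1445 with Fx = −2 N, which suggests the far side of a chamfer is pushing towards −x. I'll shift slightly that way and keep feeling.

Call:
{"method": "arm_command", "body": {
  "rows": [
    [-0.4,0.1,0,0,0,0],
    [-0.4,0.1,0,0,0,0],
    [-0.2,0.1,0,0,0,0],
    [0,0,0.3,0,0,0],
    [0,0,0.3,0,0,0],
    [0,0,0.3,0,0,0],
    [0,0,0,0,0,0],
    [0,0,0,0,0,0],
    [0,0,0,0,0,0],
    [0,0,0,0,0,0]
  ]
}}

```text
t: 18.75
position: [0.4828, -0.1874, 0.1431]
eef_rot: [-0.0, 0.986, -0.166, -0.0]
contact_force: [-0.2, -0.8, -3.8]
width: 0.158
```

```bash
python3 - <<'E'
from h import *
o,_=st(); print(o["moment"])
E
```

```text
t 18.75 p [ 0.4828 -0.1874  0.1431] yaw -0.33300100094764506 z [-0.0005  0.0002 -1.    ] F [-0.1713 -0.796  -3.8424] w 0.1582518245081364
[-0.1093  0.1254 -0.0156]
```

The lugs have entered: z is 0.1431 and only the tray's weight is felt. Continuing down.

Call:
{"method": "arm_command", "body": {
  "rows": [
    [0,0,0.5,0,0,0],
    [0,0,0.5,0,0,0],
    [0,0,0.5,0,0,0],
    [0,0,0.5,0,0,0],
    [0,0,0.5,0,0,0],
    [0,0,0.5,0,0,0],
    [0,0,0.5,0,0,0],
    [0,0,0.5,0,0,0],
    [0,0,0.5,0,0,0],
    [0,0,0,0,0,0]
  ]
}}

```text
t: 19.75
position: [0.483, -0.1875, 0.1387]
eef_rot: [-0.0, 0.986, -0.166, 0.0]
contact_force: [0.4, -0.4, -3.4]
width: 0.155
```

```bash
python3 - <<'E'
from h import *
o,_=st(); print(o["moment"])
E
```

```text
t 19.75 p [ 0.483  -0.1875  0.1387] yaw -0.33297308626976574 z [ 0.      0.0001 -1.    ] F [ 0.374  -0.4056 -3.3774] w 0.1550924684064788
[-0.2202  0.0225 -0.1038]
```

Call:
{"method": "arm_command", "body": {
  "rows": [
    [0,0,0.6,0,0,0],
    [0,0,0.6,0,0,0],
    [0,0,0.6,0,0,0],
    [0,0,0.6,0,0,0],
    [0,0,0.6,0,0,0],
    [0,0,0.6,0,0,0],
    [0,0,0.6,0,0,0],
    [0,0,0.6,0,0,0],
    [0,0,0,0,0,0],
    [0,0,0,0,0,0]
  ]
}}

```text
t: 20.75
position: [0.4831, -0.1875, 0.1339]
eef_rot: [-0.0, 0.986, -0.166, 0.0]
contact_force: [0.2, -0.8, -3.1]
width: 0.156
```

```bash
python3 - <<'E'
from h import *
o,_=st(); print(o["moment"])
E
```

```text
t 20.75 p [ 0.4831 -0.1875  0.1339] yaw -0.3330381457770132 z [ 0.0001  0.0001 -1.    ] F [ 0.2283 -0.7556 -3.1264] w 0.15614776983409676
[-0.2105  0.0627 -0.0419]
```

Call:
{"method": "arm_command", "body": {
  "rows": [
    [0,0,0.3,0,0,0],
    [0,0,0.3,0,0,0],
    [0,0,0.3,0,0,0],
    [0,0,0,0,0,0],
    [0,0,0,0,0,0],
    [0,0,0,0,0,0],
    [0,0,0,0,0,0],
    [0,0,0,0,0,0],
    [0,0,0,0,0,0],
    [0,0,0,0,0,0]
  ]
}}

```text
t: 21.75
position: [0.483, -0.1877, 0.1332]
eef_rot: [0.0, 0.986, -0.166, 0.0]
contact_force: [-2.1, -3.0, 1.4]
width: 0.157
```

```bash
python3 - <<'E'
from h import *
o,_=st(); print(o["moment"])
E
```

```text
t 21.75 p [ 0.483  -0.1877  0.1332] yaw -0.33297482313842625 z [ 0.0002 -0.0002 -1.    ] F [-2.0986 -2.9875  1.387 ] w 0.15738864009637898
[-0.3766  0.3178 -0.0615]
```

Seated: z is 0.1332, exactly the predicted home height, and the weight is now carried by the lower tray. Releasing and retreating straight up.

Call:
{"method": "arm_command", "body": {
  "rows": [
    [0,0,0,0,0,0],
    [0,0,0,0,0,0],
    [0,0,0,0,0,0],
    [0,0,0,0,0,0],
    [0,0,0,0,0,0],
    [0,0,0,0,0,0],
    [0,0,0,0,0,0],
    [0,0,0,0,0,0],
    [0,0,0,0,0,0],
    [0,0,0,0,0,0]
  ],
  "jaw": 0
}}

```text
t: 22.75
position: [0.483, -0.1875, 0.133]
eef_rot: [-0.0, 0.986, -0.166, -0.0]
contact_force: [0.7, -0.5, 0.1]
width: 0.988
```

Call:
{"method": "arm_command", "body": {
  "rows": [
    [0,0,-10,0,0,0],
    [0,0,-20,0,0,0],
    [0,0,-30,0,0,0],
    [0,0,-30,0,0,0],
    [0,0,-30,0,0,0],
    [0,0,-20,0,0,0],
    [0,0,-10,0,0,0],
    [0,0,0,0,0,0],
    [0,0,0,0,0,0],
    [0,0,0,0,0,0]
  ]
}}

```text
t: 23.75
position: [0.4822, -0.187, 0.2817]
eef_rot: [-0.0, 0.986, -0.166, -0.001]
contact_force: [0.2, -0.7, -0.6]
width: 1.0
```

```bash
python3 - <<'E'
from h import *
st()
for n in("wrist","side","top"):
    c=camera(n);cv2.imwrite(f"pics/{n}7.png",c["image"])
    if n=="side": crop(c["image"],120,220,190,160,4,"pics/c_s7.png")
E
```

```text
t 23.75 p [ 0.4822 -0.187   0.2817] yaw -0.33304865150541124 z [-0.0023  0.0013 -1.    ] F [ 0.2323 -0.7227 -0.5788] w 0.9998477900479812
```

View pics/c_s7.png

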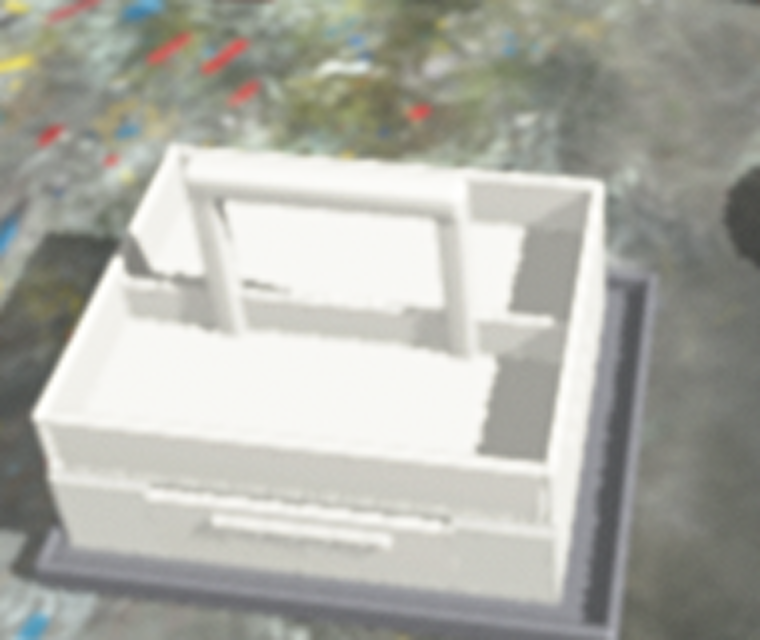

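View pics/wrist7.png

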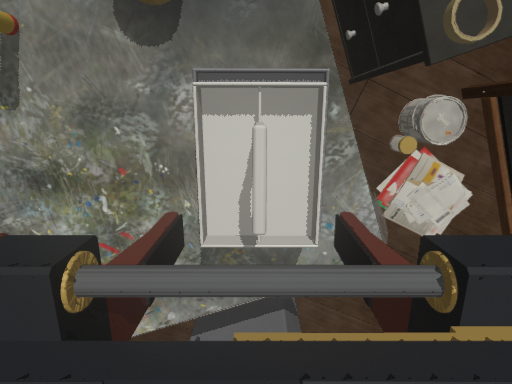

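View pics/top7.png

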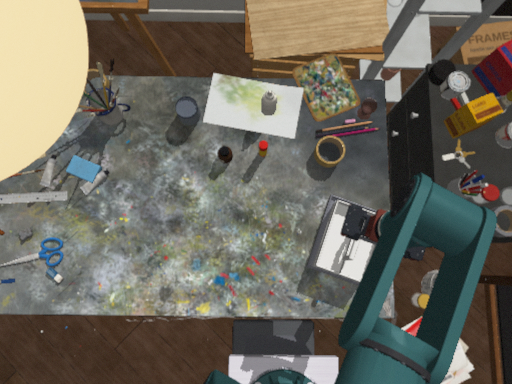

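The tray sits flush and level with no gap along the near wall. The ink (226,154), glue (263,148) and tape (330,150) haven't moved, and the gripper is well clear. Handing in.

```bash
python3 - <<'E'
from bench import *
print(finish_job())
E
```

```text
the job is handed in; nothing more can be done
None
```

The tube is in the lower tray, the upper tray is stacked on it with its lugs home, and I handed the job in at about 24 s. No verdict was reported.

- **Tube:** I gripped it, laid it flat in the lower tray and let go. A wrist and a side picture showed it resting there before the upper tray covered it.
- **Upper tray:** I lifted it by its handle and felt for the sockets. First contact gave about 5 N upward and 2 N sideways. A shift of about 1 mm let the lugs drop in.
- **Seating check:** The tool stopped at z = 0.1332 m, which matches the fully-home height, and the tray's weight passed to the lower tray. Forces stayed within a few newtons.
- **Final pictures:** The trays are flush and level, roughly 5 mm from the stand's centre by my estimate. The ink bottle, glue stick and tape roll are in the same pixels as at the start. The open gripper is about 150 mm above its release position, touching nothing.
- **Disagreement:** The cameras differed by 1–3 mm from each other and from the gripped handle's position. I carried that offset over to the socket target, and the feel-in took up the rest.

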